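Gauge the welded sleeves and sort them

TASK

These two steel sleeves are back from laser welding: take one, lower it straight over the gauge pin until it stops, lift it off again and put it away, and only then do the same with the other. A sleeve that slides all the way down to the gauge's base is good and goes in the cardboard box; one that sticks partway is to be reworked and goes in the round metal dish. Leave both standing upright in their containers, and do not disturb the vise, the marker or the yellow cap.

Things in the scene. Friction and masses are not known exactly. Their poses are not given: they have to be found in the camera images.
- sleeve_a: plain steel sleeve (tube), 30 mm outside, 20 mm bore right through, 45 mm tall, about 140 g, standing upright on the bench at the start; origin at the centre of its underside, z along its axis. A weld bead may or may not be left halfway up inside the bore: only the gauge pin tells
- sleeve_b: the other sleeve, the same from outside: plain steel sleeve (tube), 30 mm outside, 20 mm bore right through, 45 mm tall, about 140 g, standing upright on the bench at the start; origin at the centre of its underside, z along its axis. A weld bead may or may not be left halfway up inside the bore: only the gauge pin tells
- gauge: fixed go-gauge: a round dark steel base, 70 mm across and 12 mm thick, with a bare steel pin of 17 mm diameter upright at its centre; origin at the centre of the base's underside, on the bench. A good sleeve comes to rest with its underside on the base (12 mm above the bench); a sleeve with a bead stops with its underside about 17 mm higher than that
- gauge_tip (a point): the centre of the gauge pin's flat top, 48 mm above the bench (36 mm above the base); the top 4 mm taper from 17 to 12 mm diameter
- box: fixed open cardboard box for good sleeves, 110 mm (its x) by 150 mm (its y), walls 4 mm thick and 40 mm high, floor 4 mm thick, a flap folded out along its +x side; origin at the centre of its underside, on the bench
- dish: fixed round bare aluminium dish for rework, 130 mm across the rim, 32 mm high, wall 3 mm, floor 4 mm thick and about 118 mm across inside; origin at the centre of its underside, on the bench
- vise: bystander: small steel toolmaker's vise, 145 x 60 x 55 mm, 2.2 kg, loose; origin at the centre of its underside, x along its length
- marker: bystander: yellow marker pen with black cap, 122 mm long, 13 mm thick, lying loose along its x; origin under its middle
- cap: bystander: loose yellow plastic end cap, 20 mm across, 16 mm high; origin at the centre of its underside

How it is judged:
By the outcome, as a careful person would: the job done as asked, in the order asked, and still so for the second after the job is handed in, with the robot touching nothing.
It also fails if it takes over 61 s, if anything falls off the work surface, if the arm or the gripper's body presses on something with over 40 N, if the wrist force passes 120 N, or if a joint passes its speed limit or range.

ROBOT

A 7-joint arm with a two-finger parallel gripper is mounted at the origin on the work surface. World frame = base frame: x ahead of the robot, y to its left, z up, the work surface at z = 0. Lengths are in m, angles in rad, forces in N, time in s.
With the tool pointing down it reaches from about 0.425 to 0.925 m from the base axis. Payload 6.8 kg.
Tool frame: the origin (TCP) lies midway between the tips of the shut fingers; the grasp point (between the pads) lies 19 mm behind it (bot.pinch_z is the distance from the TCP to the grasp point, in m); z points along the fingers, y is the line along which they close (so a half turn about z gives the same grasp; the last joint's range is limited). The gripper opens to 85 mm and grips with 20 to 120 N. Pads are 22 mm wide; open, the fingers measure 114 mm over their backs; the gripper's body (76 mm by 85 mm) begins 54 mm behind the grasp point. The pads swing forward as they close: fully open they stand 13 mm farther back than shut.
Start: joints at [-1.247, 0.477, 0.022, 1.555, -0.011, 1.109, -0.083], TCP at [0.282, 0.613, 0.195] pointing down, gripper open.
Joint ranges: [-2.96, 2.96], [-0.34, 2.1], [-1.41, 1.46], [0.24, 2.44], [-1.37, 4.51], [0.17, 1.92], [-2.96, 2.96]. Speed limits (rad/s): [2.39, 2.39, 3.14, 3.14, 3.14, 3.14, 3.14].

INTERFACE

Orientations are given as a unit quaternion [w, x, y, z].
In Python, from station import bot, imaging gives the robot as it stands. The module is installed in compiled form; this text tells all that it offers.
- The arm moves only by the tool carry_out, never from a script. Its argument "targets" is a list of rows, each a list of 5 numbers: the shift along the tool's x, y, z in cm, then the turn about the tool's z in degrees, then the opening, from -1 (shut) to 1 (fully open). In form: [[x, y, z, yaw, gripper], ...]. A call has 1 to 12 rows; each row shifts and turns the commanded pose from where the row before left it, along the tool's axes as they then stand; what a row does not reach is not made up. A row lasts 1/10 s, in which the tool goes at most 50 mm and 8.59 degrees, less where a joint would pass 70% of its speed; a pose out of reach is approached as far as the arm can. A call is refused whole if a number of a shift passes 5 or a number of a turn 8.59, either way. A call with a gripper value outside its range is refused whole. The fingers move at their own pace and stop on an object; "force" is the grip in N (left out, the last holds). Time passes only in rows, so rows that do not move let the fingers close. It gives the time, the measured TCP pose, the force, the opening and the grip force at its end, in the units of the state.
- bot.get_obs(): the state, without advancing time (a new reading comes with each control period).
- imaging.read_camera(name): name is "scene" or "top" or "wrist"; returns the picture (420x560x3 uint8, red, green, blue); there is no depth.
- imaging.calibration(name): a dict with "fx", "fy", "cx", "cy" (pixels), "extrinsics" (4x4, takes a point from world to camera coordinates). Camera axes: x right, y up, looking along -z (the intrinsics and any distortion apply to the point x, -y, -z); pixel columns grow to the right and rows downward; lengths in m; the calibration is good to about 2 mm. The wrist camera is an equidistant fisheye: a pixel r from the principal point sees the ray r / f radians off the axis. A picture is of the moment at which its call begins: read the wrist's pose just before it. calibration takes no time and is no camera call; for the wrist camera it gives the pose at the moment of the call.
- bot.hand_in(): hands the job in; it is judged then, once.
The state is a dict: "t": time; "q": joint angles; "joint_vel": joint speeds; "joint_torque": joint torques, N m; "eef_pos": TCP position; "tool_rot": TCP orientation; "contact_force": force on the tool from outside, world axes, zero at the start; "torque": the same for the moment, N m; "gripper_width": opening from 0.0 (shut) to 1.0 (fully open); "grasp_force": force on a finger pad.
Only numpy, scipy, OpenCV 4.12 (cv2) and the standard library are available. Lean on these libraries where they do the work, as an engineer would, in place of code of your own. Each camera call takes 0.05 s, during which the arm holds its last target. There are 200 camera calls.

## Working session

There is one attempt and no reset: what is moved stays moved. The work goes in short steps, Python scripts to look and compute and a tool call to move; the robot and the scene stay as the last step left them, time stands still between calls to the robot, and variables do not carry over. Pictures are saved under pics/ and viewed, at most 10 in all, crops included, and the job is handed in when it is done.

Besides the shell and the picture viewer there is one more tool, called after ">>>" as a command line: name --pt "numbers of a row" for each row, then --argument value for the rest. carry_out: Moves the arm, as the interface text tells. Its arguments: {"type":"object","properties":{"targets":{"type":"array"},"force":{"type":"number"}},"required":["targets"]}

```bash
mkdir -p pics; python3 - <<'E'
from station import bot, imaging
import cv2,numpy as np
o=bot.get_obs()
print({k:np.round(o[k],3) for k in ('t','q','eef_pos','tool_rot','contact_force','gripper_width')},bot.pinch_z)
for n in('scene','top','wrist'):
    c=imaging.calibration(n); print(n,c['fx'],c['fy'],c['cx'],c['cy'],np.round(c['extrinsics'],4).tolist(),[k for k in c])
    cv2.imwrite(f'pics/{n}0.png',imaging.read_camera(n)[:,:,::-1])
E
```

```text
{'t': np.float64(0.0), 'q': array([-1.247,  0.478,  0.022,  1.556, -0.012,  1.109, -0.083]), 'eef_pos': array([0.282, 0.612, 0.194]), 'tool_rot': array([-0.   ,  0.214,  0.977, -0.001]), 'contact_force': array([-0.032, -0.511, -0.287]), 'gripper_width': np.float64(0.999)} 0.0187
scene 395.77977620170304 395.77977620170304 282.3251310647272 205.0424527015698 [[-0.9006, 0.4339, 0.0249, 0.5341], [-0.2144, -0.4934, 0.843, 0.0619], [0.3781, 0.7538, 0.5374, -1.0654], [0.0, 0.0, 0.0, 1.0]] ['fx', 'fy', 'cx', 'cy', 'extrinsics']
top 406.4883426432027 406.4883426432027 287.0298522935185 214.5902387852288 [[0.0098, -0.9999, 0.011, -0.0361], [0.9836, 0.0117, 0.1798, -0.6029], [-0.1799, 0.0091, 0.9836, -0.7673], [0.0, 0.0, 0.0, 1.0]] ['fx', 'fy', 'cx', 'cy', 'extrinsics']
wrist 325.19226210127806 325.19226210127806 281.3994231177913 207.65993634521163 [[0.4187, 0.9081, -0.0022, -0.6743], [-0.8734, 0.4021, -0.2749, 0.0365], [-0.2488, 0.117, 0.9615, -0.3795], [0.0, 0.0, 0.0, 1.0]] ['fx', 'fy', 'cx', 'cy', 'extrinsics']
```

View pics/top0.png

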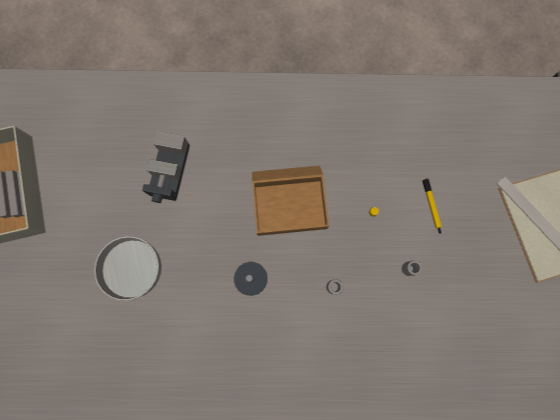

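View pics/scene0.png

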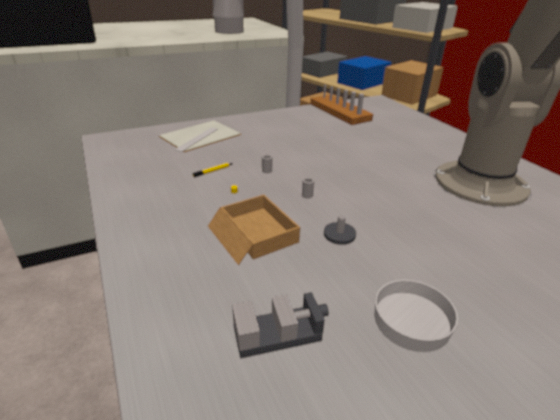

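The top view shows sleeves at about (335,287) and (414,268), the gauge at (250,279), the box at (290,205) and the dish at (128,268). The marker is at (432,205), the cap at (375,211) and the vise at (167,167). In the scene view the sleeves are at (308,188) and (267,164), the gauge at (340,230) and the dish at (415,312).

```bash
cat > h.py <<'E'
import numpy as np, cv2
from station import bot, imaging
def ray(c,uv):
    E=np.array(c['extrinsics']);R,t=E[:3,:3],E[:3,3]
    x=(uv[0]-c['cx'])/c['fx'];y=(uv[1]-c['cy'])/c['fy']
    if c.get('fish'):
        r=np.hypot(x,y);s=np.sinc(r/np.pi);d=np.array([x*s,-y*s,-np.cos(r)])
    else: d=np.array([x,-y,-1])
    d=R.T@d
    return -R.T@t,d/np.linalg.norm(d)
def plane(c,uv,z):
    o,d=ray(c,uv);return o+d*(z-o[2])/d[2]
def tri(*cu):
    A=np.zeros((3,3));b=np.zeros(3);L=[ray(c,u) for c,u in cu]
    for o,d in L:
        P=np.eye(3)-np.outer(d,d);A+=P;b+=P@o
    p=np.linalg.solve(A,b)
    return p,max(np.linalg.norm((np.eye(3)-np.outer(d,d))@(p-o)) for o,d in L)
def cal(n):
    c=dict(imaging.calibration(n));c['fish']=n=='wrist';return c
E
python3 - <<'E'
from h import *
t=cv2.imread('pics/top0.png');s=cv2.imread('pics/scene0.png')
def crop(im,u,v,h=22):return cv2.resize(im[v-h:v+h,u-h:u+h],(264,264),interpolation=cv2.INTER_NEAREST)
r1=np.hstack([crop(t,335,287),crop(t,414,268),crop(t,250,279)])
r2=np.hstack([crop(s,308,188),crop(s,267,164),crop(s,340,228)])
cv2.imwrite('pics/crops.png',np.vstack([r1,r2]))
T=cal('top');S=cal('scene')
for n,a,b,z in(('s1',(335,287),(308,182),.045),('s2',(414,268),(267,158),.045),('tip',(249,278),(341,217),.048)):
    print(n,plane(T,a,z),plane(S,b,z),tri((T,a),(S,b)))
E
```

```text
s1 [ 0.46005628 -0.12627018  0.045     ] [ 0.47085139 -0.11432258  0.045     ] (array([ 0.4611579 , -0.12816985,  0.03553364]), np.float64(0.0012528661556989945))
s2 [ 0.49915482 -0.28537041  0.045     ] [ 0.50830683 -0.27261677  0.045     ] (array([ 0.50032011, -0.28865586,  0.03615852]), np.float64(0.0008027643495476492))
tip [0.47590657 0.04449926 0.048     ] [0.48242153 0.04807278 0.048     ] (array([0.47730611, 0.04390383, 0.04381431]), np.float64(0.0015970141976349194))
```

View pics/crops.png

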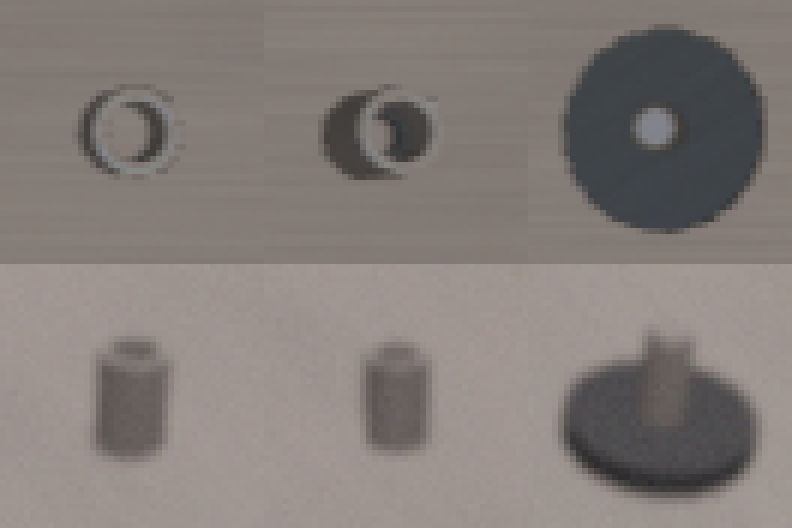

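The crops show clean rims. The rim centres in the top view are at about (334.8,286.3) and (414,266.5), with the pin tip at (248.8,277.8). In the scene view the rims are at (307.7,180.3) and (266.7,156.7), with the tip at (340.8,217.3). Next I refine these and measure the containers by mask.

```bash
python3 - <<'E'
from h import *
T=cal('top');S=cal('scene')
t=cv2.imread('pics/top0.png');s=cv2.imread('pics/scene0.png')
for n,a,b,z in(('s1',(334.8,286.3),(307.7,180.3),.045),('s2',(414,266.5),(266.7,156.7),.045),('tip',(248.8,277.8),(340.8,217.3),.048)):
    p,e=tri((T,a),(S,b));print(n,plane(T,a,z)[:2].round(4),plane(S,b,z)[:2].round(4),p.round(4),e.round(4))
def blobs(m,amin):
    m=cv2.morphologyEx(m.astype(np.uint8),cv2.MORPH_CLOSE,np.ones((3,3)))
    cs,_=cv2.findContours(m,cv2.RETR_EXTERNAL,cv2.CHAIN_APPROX_NONE)
    return [c for c in cs if cv2.contourArea(c)>amin]
for nm,im,C in(('top',t,T),('scene',s,S)):
    b,g,r=[im[...,i].astype(int) for i in range(3)]
    print(nm)
    for c in blobs((r<85)&(b>=r),300):
        (u,v),(w,h),a=cv2.fitEllipse(c)
        if 150<u<360: print(' dark',round(u,1),round(v,1),round(w),round(h),plane(C,(u,v),.012).round(4))
    for c in blobs((r-b>45),800):
        R=cv2.minAreaRect(c);print(' brown',np.round(R[0]),np.round(R[1]),round(R[2]),[plane(C,p,.04).round(3)[:2].tolist() for p in cv2.boxPoints(R)])
    for c in blobs((r-b>120),15):
        M=cv2.moments(c);print(' yellow',M['m10']/M['m00'],M['m01']/M['m00'],plane(C,(M['m10']/M['m00'],M['m01']/M['m00']),.01).round(3))
# dish rim: top outer edge by points
for C,p in((T,[(95,268),(159,268),(127,237)]),(S,[(375,302),(457,305)])):
    print('dish',[plane(C,q,.032).round(3)[:2].tolist() for q in p])
E
```

```text
s1 [ 0.4614 -0.1259] [ 0.4674 -0.122 ] [ 0.4627 -0.1272  0.0411] 0.0015
s2 [ 0.5021 -0.2855] [ 0.5058 -0.2802] [ 0.5026 -0.2868  0.0414] 0.0003
tip [0.4763 0.0449] [0.4834 0.0488] [0.4778 0.0443 0.0434] 0.0017
top
 dark 250.2 278.2 32 32 [0.4763 0.0449 0.012 ]
 dark 163.0 188.2 24 37 [0.6656 0.2371 0.012 ]
 brown [289. 199.] [62. 73.] 84 [[0.696, 0.048], [0.714, -0.104], [0.583, -0.115], [0.567, 0.033]]
 yellow 373.84649122807014 210.7938596491228 [ 0.622 -0.216  0.01 ]
 yellow 433.4965986394558 208.94897959183675 [ 0.627 -0.345  0.01 ]
scene
 dark 287.0 327.5 41 87 [0.6971 0.2321 0.012 ]
 dark 339.4 233.5 17 29 [0.4868 0.0558 0.012 ]
 brown [254. 226.] [60. 86.] 70 [[0.735, -0.092], [0.524, -0.138], [0.584, 0.075], [0.752, 0.092]]
 brown [337. 106.] [73. 22.] 21 [[0.209, -0.662], [0.053, -0.888], [-0.014, -0.497], [0.128, -0.348]]
 brown [540. 132.] [84. 37.] 90 [[-0.763, -0.467], [-0.92, -0.407], [-0.157, 0.098], [-0.066, 0.06]]
 brown [364.  71.] [121.  48.] 14 [[0.055, -0.942], [-0.584, -1.974], [-0.731, -0.991], [-0.157, -0.438]]
 brown [368.  22.] [132.  15.] 10 [[-0.875, -2.665], [-1.454, -3.692], [-1.746, -2.007], [-1.241, -1.503]]
 brown [467.  52.] [ 64. 146.] 25 [[-0.16, -0.493], [-13.054, -12.018], [-4.832, -3.458], [-0.155, -0.21]]
 yellow 233.85271317829455 188.51162790697674 [ 0.625 -0.212  0.01 ]
 yellow 215.26843657817108 167.7315634218289 [ 0.633 -0.338  0.01 ]
dish [[0.493, 0.357], [0.494, 0.228], [0.557, 0.298]]
dish [[0.552, 0.26], [0.434, 0.321]]
```

```bash
python3 - <<'E'
from h import *
t=cv2.imread('pics/top0.png');s=cv2.imread('pics/scene0.png');w=cv2.imread('pics/wrist0.png')
A=cv2.resize(t[125:310,85:340],None,fx=2,fy=2);B=cv2.resize(s[190:360,200:460],None,fx=1,fy=1)
im=np.zeros((590,790,3),np.uint8);im[:370,:510]=A;im[:170,520:780]=B;W=cv2.resize(w,(280,210));im[375:585,:280]=W
cv2.imwrite('pics/mix.png',im)
E
```

```text
(no output)
```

View pics/mix.png

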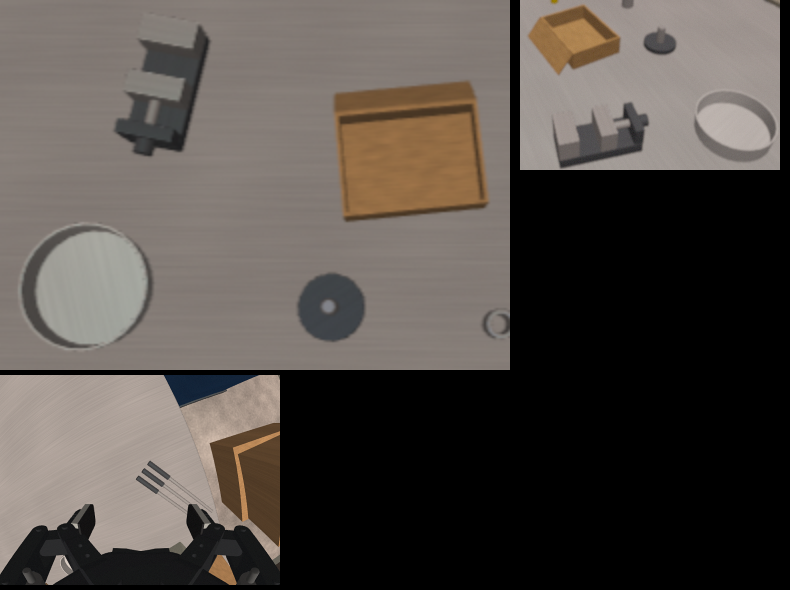

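Top and scene agree on the gauge at (0.476, 0.045). The sleeves are at (0.461,-0.126) and (0.502,-0.286), the dish at about (0.4935, 0.2925) and the box at about (0.63,-0.037). All heights come out near the stated ones. The mix picture shows that the wrist camera works, with the fingers at the bottom of its view. I turn the tool so its axes line up with the world, then travel.

>>> carry_out --pt "0 0 0 8.16 1" --pt "0 0 0 8.16 1" --pt "0 0 0 8.16 1" --pt "0 0 0 8.16 1" --pt "0 0 0 8.16 1" --pt "0 0 0 8.16 1" --pt "0 0 0 8.16 1" --pt "0 0 0 8.16 1" --pt "0 0 0 0 1" --pt "0 0 0 0 1" --force 40

```text
t: 1.15
eef_pos: [0.2823, 0.613, 0.1945]
tool_rot: [0.0, 0.706, 0.708, -0.0]
contact_force: [-1.1, -0.2, -0.7]
gripper_width: 0.997
grasp_force: 0.0
```

```bash
cat >> h.py <<'E'
def tool():
    o=bot.get_obs();w,x,y,z=o['tool_rot']
    from scipy.spatial.transform import Rotation as Ro
    return o,Ro.from_quat([x,y,z,w]).as_matrix()
def rep(*goals):
    o,R=tool();p=np.array(o['eef_pos'])
    print('t',round(float(o['t']),2),'p',p.round(4),'f',np.round(o['contact_force'],1),'w',round(float(o['gripper_width']),3),'gf',round(float(o['grasp_force']),1),'q',np.round(o['q'],2),'x',R[:,0].round(3),'z',R[:,2].round(3))
    for g in goals:
        print('  to',g,'cm',(R.T@(np.array(g)-p)*100).round(2));p=np.array(g)
E
python3 -c "
from h import *
rep([.48,.30,.195],[.4614,-.126,.195],[.4614,-.126,.13])
C=cal('top')
for p in ((254,181),(322.5,173.5),(328.5,226.5),(258.5,234.5)): print(plane(C,p,.04)[:2].round(3))
"
```

```text
t 1.15 p [0.2823 0.613  0.1945] f [-1.1 -0.2 -0.7] w 0.997 gf 0.0 q [-1.42  0.49  0.27  1.57 -0.14  1.11 -1.11] x [-0.004  1.    -0.001] z [ 0.    -0.001 -1.   ]
  to [0.48, 0.3, 0.195] cm [-3.137e+01  1.966e+01 -3.000e-02]
  to [0.4614, -0.126, 0.195] cm [-4.259e+01 -2.010e+00  2.000e-02]
  to [0.4614, -0.126, 0.13] cm [0.  0.  6.5]
[0.676 0.04 ]
[ 0.695 -0.103]
[ 0.582 -0.115]
[0.564 0.028]
```

>>> carry_out --pt "-3.92 2.46 0 0 1" --pt "-3.92 2.46 0 0 1" --pt "-3.92 2.46 0 0 1" --pt "-3.92 2.46 0 0 1" --pt "-3.92 2.46 0 0 1" --pt "-3.92 2.46 0 0 1" --pt "-3.92 2.46 0 0 1" --pt "-3.92 2.46 0 0 1"

```text
t: 1.95
eef_pos: [0.48, 0.2977, 0.1951]
tool_rot: [-0.0, 0.706, 0.708, 0.0]
contact_force: [0.9, 0.3, 0.2]
gripper_width: 0.996
grasp_force: 0.0
```

>>> carry_out --pt "-4.2 -0.2 0 0 1" --pt "-4.2 -0.2 0 0 1" --pt "-4.2 -0.2 0 0 1" --pt "-4.2 -0.2 0 0 1" --pt "-4.2 -0.2 0 0 1" --pt "-4.2 -0.2 0 0 1" --pt "-4.2 -0.2 0 0 1" --pt "-4.2 -0.2 0 0 1" --pt "-4.2 -0.2 0 0 1" --pt "-4.2 -0.2 0 0 1" --pt "0 0 0 0 1" --pt "0 0 0 0 1"

```text
t: 3.15
eef_pos: [0.4588, -0.1214, 0.1949]
tool_rot: [0.0, 0.707, 0.707, 0.0]
contact_force: [-0.1, 1.1, 0.1]
gripper_width: 1.0
grasp_force: 0.0
```

```bash
python3 -c "
from h import *
rep([.4614,-.126,.195])
C=cal('wrist');im=imaging.read_camera('wrist');cv2.imwrite('pics/w1.png',im[:,:,::-1])
E=np.array(C['extrinsics']);print('cam',(-E[:3,:3].T@E[:3,3]).round(3))
np.savez('w1.npz',E=E,im=im)
"
```

```text
t 3.15 p [ 0.4588 -0.1214  0.1949] f [-0.1  1.1  0.1] w 1.0 gf 0.0 q [-0.45  0.15  0.65  2.05 -0.11  0.97  0.26] x [0.001 1.    0.   ] z [ 0.  0. -1.]
  to [0.4614, -0.126, 0.195] cm [-0.46  0.26 -0.01]
cam [ 0.46  -0.052  0.374]
```

View pics/w1.png

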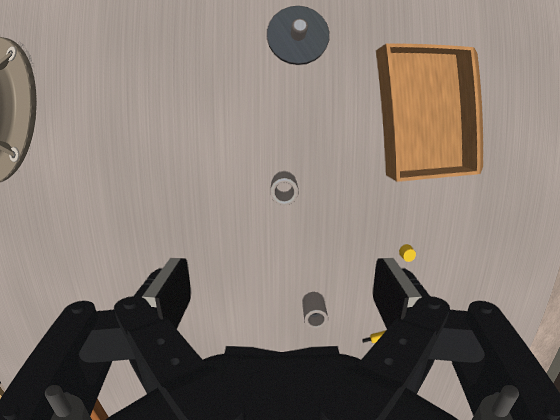

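The wrist view shows sleeve 1's rim at about (285,190), sleeve 2's rim at (316,317), the pin tip at (299,25) and the base at (298,35). I cast these rays onto the planes.

```bash
python3 - <<'E'
from h import *
C=cal('wrist');d=np.load('w1.npz');C['extrinsics']=d['E'];im=d['im'];T=cal('top')
g=cv2.cvtColor(im,cv2.COLOR_RGB2GRAY).astype(int)
m=((g<85)&(np.arange(420)[:,None]<80)).astype(np.uint8)
cs,_=cv2.findContours(m,cv2.RETR_EXTERNAL,cv2.CHAIN_APPROX_NONE)
for c in cs:
    if cv2.contourArea(c)>1500 : (u,v),_,_=cv2.fitEllipse(c);print('base',u,v,plane(C,(u,v),.012).round(4))
# bright rim annulus
for n,(u,v),tp in(('s1',(285,190),(334.8,286.3)),('s2',(316,317),(414,266.5)),('tip',(299,25),(248.8,277.8))):
    r=16;sub=(g[v-r:v+r,u-r:u+r]>168).astype(np.uint8)
    cs,_=cv2.findContours(sub,cv2.RETR_EXTERNAL,cv2.CHAIN_APPROX_NONE);c=max(cs,key=cv2.contourArea)
    (a,b),sz,_=cv2.fitEllipse(c);uv=(u-r+a,v-r+b);p,e=tri((C,uv),(T,tp))
    print(n,np.round(uv,1),np.round(sz,1),plane(C,uv,.048 if n=='tip' else .045).round(4),p.round(4),round(e,4))
for p in((285,190),(316,317),(299,25)):print(plane(C,p,.045).round(4))
print(np.array([[g[190,u] for u in range(266,304)]]))
E
```

```text
base 297.5548400878906 34.9232177734375 [0.4775 0.042  0.012 ]
s1 [283.8 191.2] [24.  24.6] [ 0.4621 -0.1281  0.045 ] [ 0.4616 -0.1232  0.0658] 0.0003Traceback (most recent call last):
  File "<stdin>", line 12, in <module>
cv2.error: OpenCV(4.12.0) /io/opencv/modules/imgproc/src/shapedescr.cpp:361: error: (-201:Incorrect size of input array) There should be at least 5 points to fit the ellipse in function 'fitEllipseNoDirect'
```

>>> carry_out --pt "-0.56 0.3 2 0 1" --pt "0 0 4 0 1" --pt "0 0 4 0 1" --pt "0 0 4 0 1" --pt "0 0 2.5 0 1" --pt "0 0 1.6 0 1" --pt "0 0 0 0 1" --pt "0 0 0 0 1"

```text
t: 4.0
eef_pos: [0.4623, -0.1251, 0.0139]
tool_rot: [-0.0, 0.706, 0.708, 0.0]
contact_force: [1.2, 0.5, 0.3]
gripper_width: 1.003
grasp_force: 0.0
```

>>> carry_out --pt "0 0 0 0 -1" --pt "0 0 0 0 -1" --pt "0 0 0 0 -1" --pt "0 0 0 0 -1" --pt "0 0 0 0 -1" --pt "0 0 0 0 -1" --pt "0 0 0 0 -1" --pt "0 0 0 0 -1" --pt "0 0 0 0 -1" --pt "0 0 0 0 -1" --force 40

```text
t: 5.0
eef_pos: [0.462, -0.1262, 0.0138]
tool_rot: [-0.0, 0.707, 0.707, -0.0]
contact_force: [0.2, -0.3, -1.0]
gripper_width: -0.001
grasp_force: 0.0
```

The gripper shut to zero, so it missed the sleeve. I take pictures before doing anything else.

```bash
python3 -c "
from h import *
rep()
w=imaging.read_camera('wrist')[:,:,::-1];t=imaging.read_camera('top')[:,:,::-1];s=imaging.read_camera('scene')[:,:,::-1]
im=np.zeros((600,800,3),np.uint8);im[:315,:420]=cv2.resize(w,(420,315));im[:300,430:790]=cv2.resize(t[200:350,240:420],None,fx=2,fy=2);im[320:600,:400]=cv2.resize(s[100:240,200:400],None,fx=2,fy=2)
cv2.imwrite('pics/m2.png',im)"
```

```text
t 5.0 p [ 0.462  -0.1262  0.0138] f [ 0.2 -0.3 -1. ] w -0.001 gf 0.0 q [-0.26  0.48  0.49  2.18 -0.42  0.57  0.54] x [0. 1. 0.] z [-0.  0. -1.]
```

View pics/m2.png

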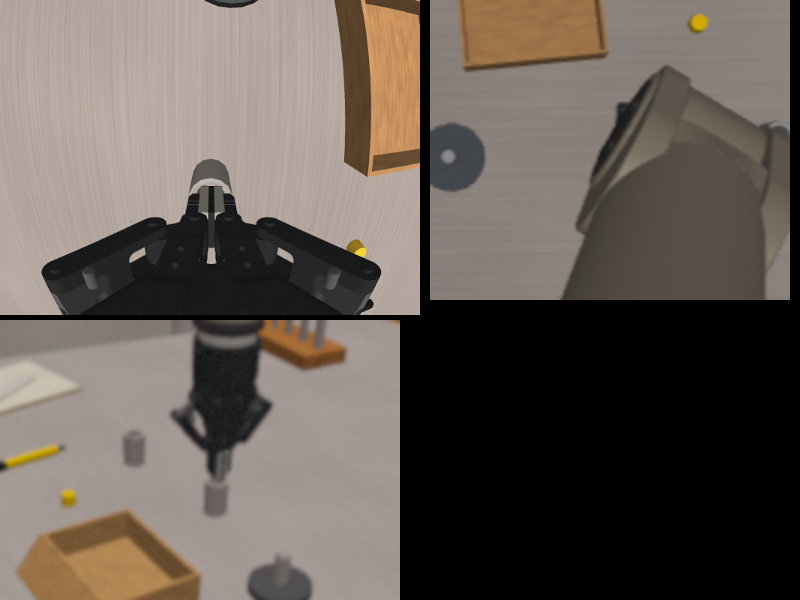

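The sleeve has not moved (scene (308,188)), and the shut fingers seem to end at its top, although the TCP reads z=0.014. I project the TCP and the sleeve into both views to see which of the two is off.

```bash
cat >> h.py <<'E'
def proj(c,p):
    E=np.array(c['extrinsics']);q=E[:3,:3]@np.array(p)+E[:3,3];x,y,z=q[0],-q[1],-q[2]
    if c['fish']:
        r=np.hypot(x,y);th=np.arctan2(r,z);k=th/r;return np.array([c['cx']+c['fx']*x*k,c['cy']+c['fy']*y*k]).round(1)
    return np.array([c['cx']+c['fx']*x/z,c['cy']+c['fy']*y/z]).round(1)
E
python3 -c "
from h import *
W=cal('wrist');S=cal('scene')
for n,p in(('tcp',bot.get_obs()['eef_pos']),('tcp+50mm',[.462,-.126,.064]),('rim',[.462,-.127,.045]),('bottom',[.462,-.127,0])):print(n,proj(W,p),proj(S,p))
w=imaging.read_camera('wrist')[:,:,::-1];s=imaging.read_camera('scene')[:,:,::-1]
im=np.hstack([cv2.resize(w[180:380,180:380],(400,400)),cv2.resize(s[110:210,260:360],(400,400))])
cv2.imwrite('pics/m3.png',im)
E=np.array(W['extrinsics']);print((-E[:3,:3].T@E[:3,3]).round(3))"
```

```text
tcp [280.1 237.7] [308.1 190.2]
tcp+50mm [279.7 277.7] [309.4 172.2]
rim [279.9 261.6] [308.7 179. ]
bottom [280.2 230.9] [307.6 194.8]
[ 0.463 -0.056  0.193]
```

View pics/m3.png

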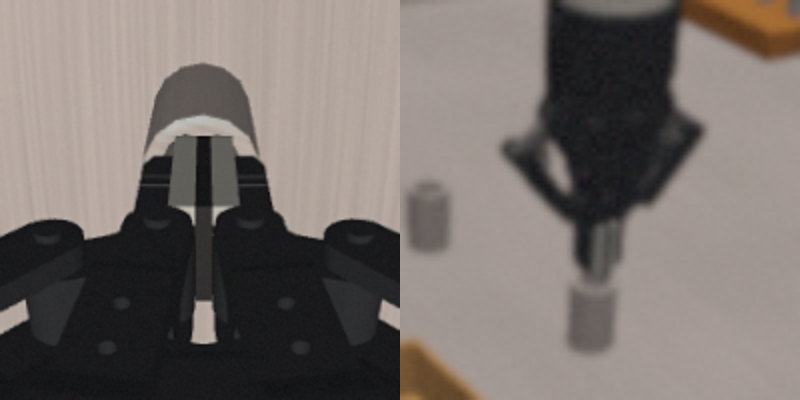

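```bash
python3 -c "
from h import *
W=cal('wrist');S=cal('scene')
for n,p in(('near bottom (obs 212)',[.462,-.112,0]),('near rim (obs 239)',[.462,-.112,.045]),('near inner rim (obs 248?)',[.462,-.117,.045]),('left rim (obs 253.?)',[.447,-.127,.045]),('right',[.477,-.127,.045])):print(n,proj(W,p))
for z in(.014,.03,.045,.055,.065):print(z,proj(W,[.462,-.115,z]),proj(W,[.462,-.126,z]),proj(S,[.462,-.126,z]))
"
```

```text
near bottom (obs 212) [280.2 208.1]
near rim (obs 239) [279.8 233.7]
near inner rim (obs 248?) [279.8 243.2]
left rim (obs 253.?) [250.1 261.4]
right [309.6 261.4]
0.014 [280.1 219.8] [280.1 237.5] [308.1 190.2]
0.03 [279.9 229.1] [280.  248.1] [308.5 184.5]
0.045 [279.8 239.5] [279.8 259.8] [308.9 179.1]
0.055 [279.7 247.4] [279.7 268.7] [309.1 175.5]
0.065 [279.6 256.4] [279.6 278.7] [309.4 171.8]
```

The evidence is that the tips really sit higher than the TCP reading says, at or just inside the sleeve's top. If they are in the bore, opening now would be wrong, so I raise straight up while shut and look at the tips.

>>> carry_out --pt "0 0 -1 0 -1" --pt "0 0 -2 0 -1" --pt "0 0 -3 0 -1" --pt "0 0 0 0 -1" --pt "0 0 0 0 -1"

```text
t: 5.75
eef_pos: [0.4626, -0.1261, 0.0746]
tool_rot: [0.001, 0.707, 0.707, 0.001]
contact_force: [0.3, 0.6, -0.5]
gripper_width: -0.001
grasp_force: 0.0
```

```bash
python3 -c "
from h import *
rep()
W=cal('wrist');S=cal('scene')
w=imaging.read_camera('wrist')[:,:,::-1];s=imaging.read_camera('scene')[:,:,::-1]
im=np.hstack([cv2.resize(w[150:350,180:380],(400,400)),cv2.resize(s[110:210,260:360],(400,400))])
cv2.imwrite('pics/m4.png',im)
p=bot.get_obs()['eef_pos']
for d in(0,.01,.02,.03,.04):print(d,proj(W,p+[0,.011,d]),proj(W,p+[0,0,d]),proj(S,p+[0,0,d]))
print(proj(W,[.462,-.128,.045]))
"
```

```text
t 5.75 p [ 0.4626 -0.1261  0.0746] f [ 0.3  0.6 -0.5] w -0.001 gf 0.0 q [-0.35  0.37  0.59  2.15 -0.32  0.7   0.45] x [0. 1. 0.] z [ 0.002  0.    -1.   ]
0 [278.2 219.1] [278.3 236.7] [309.8 168.7]
0.01 [278.1 224.7] [278.1 243. ] [310.  164.9]
0.02 [277.9 230.8] [278. 250.] [310.3 161.1]
0.03 [277.7 237.7] [277.8 257.8] [310.6 157.3]
0.04 [277.5 245.5] [277.7 266.5] [310.8 153.4]
[279.2 224.5]
```

View pics/m4.png

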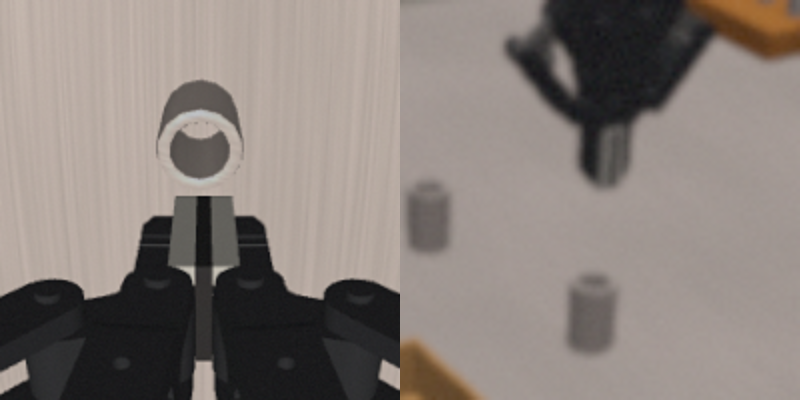

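Shut, the tips show in scene at (311,157) where the reported TCP projects to (310,169). The wrist view agrees: the fingertips are really about 30 mm above the reported TCP, while the sleeve is where it was measured, with its wrist rim at (280,223.5). I allow for that offset, open, and go lower in steps while watching the force.

>>> carry_out --pt "0 0 0 0 1" --pt "0 0 0 0 1" --pt "0 0 0 0 1" --pt "0 0 0 0 1" --pt "0 0 0 0 1" --pt "-0.15 -0.05 2 0 1" --pt "0 0 2 0 1" --pt "0 0 2 0 1" --pt "0 0 1 0 1" --pt "0 0 0.5 0 1" --pt "0 0 0 0 1"

```text
t: 6.95
eef_pos: [0.4614, -0.1278, -0.0014]
tool_rot: [-0.0, 0.707, 0.707, -0.0]
contact_force: [-0.4, 0.0, -0.1]
gripper_width: 1.002
grasp_force: 0.0
```

>>> carry_out --pt "0 0 0.5 0 1" --pt "0 0 0.4 0 1" --pt "0 0 0.3 0 1" --pt "0 0 0 0 1"

```text
t: 7.35
eef_pos: [0.4614, -0.1276, -0.0134]
tool_rot: [-0.0, 0.707, 0.707, -0.0]
contact_force: [0.4, -0.5, -0.0]
gripper_width: 1.0
grasp_force: 0.0
```

>>> carry_out --pt "0 0 0 0 0" --pt "0 0 0 0 -0.1" --pt "0 0 0 0 -0.2" --pt "0 0 0 0 -0.3" --pt "0 0 0 0 -1" --pt "0 0 0 0 -1" --pt "0 0 0 0 -1" --pt "0 0 0 0 -1" --force 40

```text
t: 8.15
eef_pos: [0.4616, -0.1277, -0.0129]
tool_rot: [-0.0, 0.707, 0.707, 0.0]
contact_force: [-1.4, 0.1, 5.9]
gripper_width: 0.332
grasp_force: 39.2
```

Gripped: the opening of 0.33 fits 30 mm and the grip is 39 N. I lift, then move by the same-camera difference from sleeve to gauge: +0.015 in x and +0.1705 in y.

>>> carry_out --pt "0 0 -0.5 0 -1" --pt "0 0 -1.5 0 -1" --pt "0 0 -2.5 0 -1" --pt "0 0 -3 0 -1" --pt "0 0 -1.5 0 -1" --pt "0 0 0 0 -1"

```text
t: 8.75
eef_pos: [0.463, -0.1279, 0.0786]
tool_rot: [0.001, 0.707, 0.707, 0.001]
contact_force: [0.4, 0.4, -1.6]
gripper_width: 0.331
grasp_force: 39.7
```

>>> carry_out --pt "1 0 0 0 -1" --pt "3 0.3 0 0 -1" --pt "3 0.3 0 0 -1" --pt "3 0.3 0 0 -1" --pt "3 0.3 0 0 -1" --pt "3 0.3 0 0 -1" --pt "1 0 0 0 -1" --pt "0 0 0 0 -1" --pt "0 0 0 0 -1" --pt "0 0 0 0 -1"

```text
t: 9.75
eef_pos: [0.4761, 0.0407, 0.0765]
tool_rot: [0.0, 0.708, 0.706, -0.0]
contact_force: [-0.1, 0.2, -1.7]
gripper_width: 0.333
grasp_force: 39.6
```

```bash
python3 -c "
from h import *
rep([.4765,.0428,.0766])
im=imaging.read_camera('wrist');W=cal('wrist');S=cal('scene')
s=imaging.read_camera('scene');np.savez('w2.npz',E=W['extrinsics'],im=im,s=s)
a=im[90:290,180:380,::-1];b=s[150:250,290:390,::-1]
cv2.imwrite('pics/m5.png',np.hstack([cv2.resize(a,(400,400)),cv2.resize(b,(400,400))]))
p=bot.get_obs()['eef_pos']
print('pred base W/S',proj(W,[.477,.0435,.012]),proj(S,[.477,.0435,.012]),'tip',proj(W,[.477,.0435,.048]),proj(S,[.477,.0435,.048]))
print('pred sleeve bottom/top',[ (proj(W,p+[0,0,d]),proj(S,p+[0,0,d])) for d in(.0134,.0584)])
"
```

```text
t 9.75 p [0.4761 0.0407 0.0765] f [-0.1  0.2 -1.7] w 0.333 gf 39.6 q [-0.69  0.36  0.58  2.15 -0.3   0.71  0.08] x [ 0.003  1.    -0.001] z [-0.001 -0.001 -1.   ]
  to [0.4765, 0.0428, 0.0766] cm [ 0.21  0.04 -0.01]
pred base W/S [281.4 204.2] [340.2 229.2] tip [281.4 218.4] [342.  215.3]
pred sleeve bottom/top [(array([280.2, 246.2]), array([343.7, 197.4])), (array([279.8, 286.9]), array([346.2, 178. ]))]
```

View pics/m5.png

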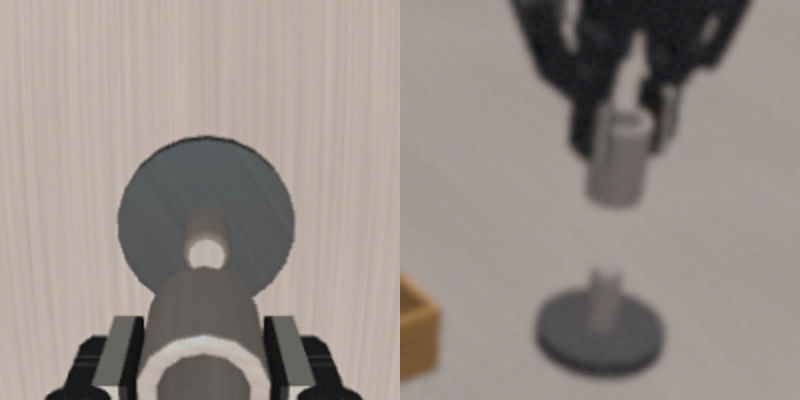

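The last picture shows the held sleeve above the gauge. In the wrist view its rim's near edge is at (282,258), the near bottom edge at (282,223.5), the pin top at (283.5,216.5) and the base at (283.2,200). In the scene view the sleeve bottom is at (343.3,201) and the pin top at (341.3,217.5). I solve for the remaining offset.

```bash
python3 - <<'E'
from h import *
d=np.load('w2.npz');W=cal('wrist');W['extrinsics']=d['E'];S=cal('scene')
r=lambda uv,z:plane(W,uv,z)[:2].round(4)
print('sleeve near bottom',r((282,223.5),.0899),'near rim',r((282,258),.1349),'(minus .015 in y = centre)')
print('tip',r((283.5,216.5),.048))
g=cv2.cvtColor(d['im'],cv2.COLOR_RGB2GRAY).astype(int);m=(g<112).astype(np.uint8);m[222:]=0;m[:130]=0;m[:,:220]=0;m[:,350:]=0
m=cv2.morphologyEx(m,cv2.MORPH_OPEN,np.ones((3,3)));cs,_=cv2.findContours(m,cv2.RETR_EXTERNAL,cv2.CHAIN_APPROX_NONE);c=max(cs,key=cv2.contourArea)[:,0]
k=c[(c[:,1]<218)]
P=np.array([plane(W,p,.012)[:2] for p in k]);x,y=P.T
A=np.c_[2*x,2*y,np.ones(len(x))];s=np.linalg.lstsq(A,x*x+y*y,rcond=None)[0]
print('base circle',s[:2].round(4),'R',np.sqrt(s[2]+s[0]**2+s[1]**2).round(4),len(k))
print('scene near-bottom vs tip: sleeve axis',plane(S,(343.3,201.7),.0899).round(4),'tip',plane(S,(341.3,217.5),.048).round(4))
E
```

```text
sleeve near bottom [0.4774 0.0541] near rim [0.4773 0.0545] (minus .015 in y = centre)
tip [0.4784 0.0448]
base circle [0.4779 0.0519] R 0.0292 189
scene near-bottom vs tip: sleeve axis [0.4861 0.0542 0.0899] tip [0.4829 0.0499 0.048 ]
```

```bash
python3 - <<'E'
from h import *
from scipy.optimize import least_squares
d=np.load('w2.npz');W=cal('wrist');W['extrinsics']=d['E']
g=cv2.GaussianBlur(cv2.cvtColor(d['im'],cv2.COLOR_RGB2GRAY),(3,3),0).astype(float)
# radial edge search from (283,200): strongest dark->bright step
P=[]
for a in np.deg2rad(np.arange(-200,20,5)):
    rr=np.arange(36,54,.5);u=283+rr*np.cos(a);v=200+rr*np.sin(a)
    pr=cv2.remap(g.astype(np.float32),u.astype(np.float32)[None],v.astype(np.float32)[None],cv2.INTER_LINEAR)[0]
    i=np.argmax(pr[4:]-pr[:-4])+2;P.append(plane(W,(u[i],v[i]),.012)[:2])
P=np.array(P)
f=least_squares(lambda s:np.hypot(*(P-s[:2]).T)-s[2],[.477,.044,.035],loss='soft_l1',f_scale=.001)
print('base',f.x.round(4),np.median(abs(f.fun)).round(5))
# sleeve rim: bright outer ellipse near edge columns
col=g[235:275,282];print('col282 v235..',col.astype(int))
print('col282 v208..235',g[208:235,282].astype(int))
E
```

```text
base [0.478  0.0453 0.0346] 0.00014
col282 v235.. [ 94  94  94  95  94  94  94  95  94  94  94  95  95  95  95  96  96  95
  95  95  98 111 144 180 195 194 193 190 184 180 173 150 115  92  88  89
  89  89  89  89]
col282 v208..235 [129 147 169 179 180 180 180 180 179 179 179 179 180 179 160 121  96  92
  92  93  93  93  93  93  93  93  93]
```

The fit gives a gauge centre of (0.478,0.0452) with a radius of 34.6 mm, which checks against 35. The held sleeve sits at (0.4773,0.0399). I shift +0.5 cm in y and +0.08 cm in x, then lower while watching the force.

>>> carry_out --pt "0.5 0.08 0 0 -1" --pt "0 0 1.2 0 -1" --pt "0 0 1.5 0 -1" --pt "0 0 1 0 -1" --pt "0 0 0.4 0 -1" --pt "0 0 0.3 0 -1" --pt "0 0 0 0 -1"

```text
t: 10.55
eef_pos: [0.4773, 0.0471, 0.0326]
tool_rot: [-0.0, 0.707, 0.707, -0.0]
contact_force: [0.4, -0.2, -0.9]
gripper_width: 0.336
grasp_force: 39.7
```

>>> carry_out --pt "0 0 0.2 0 -1" --pt "0 0 0.2 0 -1" --pt "0 0 0.2 0 -1" --pt "0 0 0 0 -1"

```text
t: 10.95
eef_pos: [0.4775, 0.0468, 0.0267]
tool_rot: [0.0, 0.707, 0.707, -0.0]
contact_force: [0.4, -3.1, -2.0]
gripper_width: 0.331
grasp_force: 39.6
```

The pin is in the bore and pushes toward -y with 3 N, so I correct by 1.5 mm in -y and continue.

>>> carry_out --pt "-0.15 0 0 0 -1" --pt "0 0 0.1 0 -1" --pt "0 0 0.2 0 -1" --pt "0 0 0 0 -1"

```text
t: 11.35
eef_pos: [0.4772, 0.0461, 0.0236]
tool_rot: [-0.0, 0.707, 0.707, -0.0]
contact_force: [0.1, -0.5, -0.7]
gripper_width: 0.333
grasp_force: 39.6
```

>>> carry_out --pt "0 0 0.2 0 -1" --pt "0 0 0.2 0 -1" --pt "0 0 0.2 0 -1" --pt "0 0 0 0 -1"

```text
t: 11.75
eef_pos: [0.4771, 0.0458, 0.0175]
tool_rot: [-0.0, 0.707, 0.707, -0.0]
contact_force: [-1.1, 0.0, -1.9]
gripper_width: 0.329
grasp_force: 39.6
```

>>> carry_out --pt "0 0 0.15 0 -1" --pt "0 0 0.15 0 -1" --pt "0 0 0.1 0 -1" --pt "0 0 0 0 -1"

```text
t: 12.15
eef_pos: [0.4773, 0.0457, 0.0137]
tool_rot: [-0.0, 0.707, 0.707, -0.0]
contact_force: [0.6, 0.3, -1.2]
gripper_width: 0.334
grasp_force: 39.6
```

>>> carry_out --pt "0 0 0.2 0 -1" --pt "0 0 0.2 0 -1" --pt "0 0 0.2 0 -1" --pt "0 0 0 0 -1"

```text
t: 12.55
eef_pos: [0.4771, 0.0457, 0.0075]
tool_rot: [-0.0, 0.707, 0.707, -0.0]
contact_force: [0.3, 0.6, -0.7]
gripper_width: 0.328
grasp_force: 39.6
```

>>> carry_out --pt "0 0 0.2 0 -1" --pt "0 0 0.2 0 -1" --pt "0 0 0.1 0 -1" --pt "0 0 0 0 -1"

```text
t: 12.95
eef_pos: [0.4772, 0.0458, 0.0026]
tool_rot: [-0.0, 0.707, 0.707, -0.0]
contact_force: [0.7, 0.1, -1.9]
gripper_width: 0.332
grasp_force: 39.7
```

>>> carry_out --pt "0 0 0.1 0 -1" --pt "0 0 0.1 0 -1" --pt "0 0 0.1 0 -1" --pt "0 0 0.1 0 -1" --pt "0 0 0 0 -1"

```text
t: 13.45
eef_pos: [0.4774, 0.0458, -0.0009]
tool_rot: [-0.0, 0.707, 0.707, 0.0]
contact_force: [-1.0, 0.7, 4.2]
gripper_width: 0.333
grasp_force: 40.2
```

>>> carry_out --pt "0 0 0.1 0 -1" --pt "0 0 0 0 -1"

```text
t: 13.65
eef_pos: [0.4775, 0.0459, -0.001]
tool_rot: [-0.001, 0.707, 0.707, 0.0]
contact_force: [-5.3, 0.4, 19.0]
gripper_width: 0.332
grasp_force: 41.5
```

It slid all the way: the underside is at 12.4 mm, with a firm stop of 19 N there and none on the way. Sleeve 1 is good and goes in the box. I lift it off and carry it there.

>>> carry_out --pt "0 0 -0.4 0 -1" --pt "0 0 -1 0 -1" --pt "0 0 -1.5 0 -1" --pt "0 0 -2 0 -1" --pt "0 0 -2 0 -1" --pt "0 0 -1.2 0 -1" --pt "0 0 0 0 -1"

```text
t: 14.35
eef_pos: [0.4786, 0.0462, 0.0803]
tool_rot: [0.001, 0.707, 0.707, 0.001]
contact_force: [0.3, 0.8, -1.5]
gripper_width: 0.33
grasp_force: 39.8
```

>>> carry_out --pt "-1 1.3 0 0 -1" --pt "-2 2.6 0 0 -1" --pt "-2 2.6 0 0 -1" --pt "-2 2.6 0 0 -1" --pt "-2 2.6 0 0 -1" --pt "-2 2.6 0 0 -1" --pt "-1.1 1.35 0 0 -1" --pt "0 0 0 0 -1" --pt "0 0 0 0 -1"

```text
t: 15.25
eef_pos: [0.6327, -0.075, 0.0775]
tool_rot: [-0.001, 0.707, 0.707, -0.001]
contact_force: [-0.2, 1.1, -1.7]
gripper_width: 0.332
grasp_force: 39.8
```

```bash
python3 - <<'E'
from h import *
rep()
W=cal('wrist');im=imaging.read_camera('wrist').astype(int)
r,g,b=im[...,0],im[...,1],im[...,2];m=((r-b>45)&(r-b<115)).astype(np.uint8);m=cv2.morphologyEx(m,cv2.MORPH_CLOSE,np.ones((5,5)))
# coarse ascii map, sleeve in view
for v in range(0,420,14):print('%3d '%v+''.join('#' if m[v,u] else ('.' if im[v,u].sum()>240 else 'x') for u in range(0,560,8)))
for n,p in(('c',[.629,-.0375]),('+',[.624,0]),('sl',[.634,-.075])):print(n,proj(W,p+[.004]),proj(W,p+[.04]))
for p in([.676,.04],[.695,-.103],[.582,-.115],[.564,.028]):print(proj(W,p+[.04]))
E
```

```text
t 15.25 p [ 0.6327 -0.075   0.0775] f [-0.2  1.1 -1.7] w 0.332 gf 39.8 q [-0.36  0.6   0.54  1.78 -0.39  0.88  0.35] x [0.001 1.    0.   ] z [-0.002  0.    -1.   ]
  0 ......................................................................
 14 ......................................................................
 28 ......................................................................
 42 ......................................................................
 56 ...............................###...###########......................
 70 ..........xxx...........########################......................
 84 ................x.......##########.#.#######.###......................
 98 ...............x.........####.#.################......................
112 ........................############.############.....................
126 ........................#####.#########.####.####.....................
140 .........................##..###.##.####.########.....................
154 .........................#######.################.....................
168 .........................#######
[... 760 characters left out ...]
xxxxxxxxxxxxx...............
322 ..............xxxxxxxxxxxxxxxxx.........xxxxxxxxxxxxxxxxxx............
336 ...........xxxxxxxx.xxxxxxxxxx...........xxxxxxxxxx.xxxxxxxxx.........
350 ........xxxxxxxxxxxxxxxxxxxxxxxxxx...xxxxxxxxxxxxxxxxxxxxxxxxxx.......
364 .....xxxxxxxxxxxxxxxxxx.xxxxxxxxxxxxxxxxxxxxxxx..xxxxxxxxxxxxxxxxx....
378 .....xxxxxxx.xxxxxxxx.xxxxxxxxxxxxxxxxxxxxxxxxxxx..xxxxxxx.xxxxxxxx...
392 .....xxxxxxxxxxxxxxxxxxxxxxxxxxxxxxxxxxxxxxxxxxxxxxx.xxxxxxxxxxxxx...x
406 .......xxxxxxxxxxxxxxxxxxxxxxxxxxxxxxxxxxxxxxxxxxxxxxxxxxxxxxxxx....xx
c [275.9 158.3] [274.9 165.1]
+ [269.3 110.4] [267.1 109.3]
sl [282.4 204.6] [282.4 218.2]
[345.6  52.1]
[364.2 253.7]
[213.4 268.4]
[178.8  72.3]
```

>>> carry_out --pt "0.1 0.4 0 0 -1" --pt "0 0 2 0 -1" --pt "0 0 3 0 -1" --pt "0 0 2 0 -1" --pt "0 0 0.8 0 -1" --pt "0 0 0 0 -1"

```text
t: 15.9
eef_pos: [0.6369, -0.0734, -0.0001]
tool_rot: [-0.001, 0.707, 0.707, -0.001]
contact_force: [0.8, 0.3, -0.3]
gripper_width: 0.332
grasp_force: 39.8
```

>>> carry_out --pt "0 0 0.2 0 -1" --pt "0 0 0.2 0 -1" --pt "0 0 0.1 0 -1" --pt "0 0 0 0 -1"

```text
t: 16.3
eef_pos: [0.6381, -0.0742, -0.0038]
tool_rot: [0.0, 0.707, 0.707, 0.0]
contact_force: [-0.0, -0.6, -0.9]
gripper_width: 0.331
grasp_force: 39.8
```

>>> carry_out --pt "0 0 0.2 0 -1" --pt "0 0 0.1 0 -1" --pt "0 0 0.1 0 -1" --pt "0 0 0.1 0 -1" --pt "0 0 0 0 -1"

```text
t: 16.8
eef_pos: [0.6378, -0.0743, -0.0088]
tool_rot: [-0.0, 0.707, 0.707, 0.0]
contact_force: [-1.0, 0.8, 3.6]
gripper_width: 0.33
grasp_force: 40.2
```

It stands on the box floor (contact at an underside height of 4.6 mm). I open partway and rise.

>>> carry_out --pt "0 0 0 0 -0.1" --pt "0 0 0 0 0.15" --pt "0 0 0 0 0.15" --pt "0 0 0 0 0.15" --pt "0 0 -0.5 0 0.15" --pt "0 0 -2 0 0.15" --pt "0 0 -3 0 0.15" --pt "0 0 -3 0 0.15" --pt "0 0 0 0 1" --pt "0 0 0 0 1"

```text
t: 17.8
eef_pos: [0.6384, -0.0742, 0.0767]
tool_rot: [0.001, 0.707, 0.707, 0.001]
contact_force: [0.4, 0.3, 0.3]
gripper_width: 0.891
grasp_force: 0.0
```

```bash
python3 - <<'E'
from h import *
rep([.502,-.287,.0766])
S=cal('scene');W=cal('wrist');np.savez('w3.npz',E=W['extrinsics'],im=imaging.read_camera('wrist'))
print(proj(W,[.638,-.075,.049]),proj(W,[.502,-.287,.045]))
im=np.load('w3.npz')['im'];g=cv2.cvtColor(im,cv2.COLOR_RGB2GRAY)
u,v=proj(W,[.638,-.075,.049]).astype(int)
print(g[v-32:v+32:3,u-40:u+40:3])
E
```

```text
t 17.8 p [ 0.6384 -0.0742  0.0767] f [0.4 0.3 0.3] w 0.891 gf 0.0 q [-0.36  0.61  0.54  1.77 -0.39  0.88  0.35] x [0. 1. 0.] z [ 0.002  0.    -1.   ]
  to [0.502, -0.287, 0.0766] cm [-2.128e+01 -1.363e+01 -2.000e-02]
[279.6 223.8] [152.3 409. ]
[[159 155 162 162 160 162 155 158 153 152 159  92  88  89  91  88  86 122
  157 161 158 156 151 163 154 155 156]
 [159 159 162 164 161 162 155 159 153 155  85  90  91  92  90  91  90  87
   93 162 156 155 153 166 156 155 155]
 [158 158 162 164 162 165 155 163 159  82  90  91  92  92  91  91  89  87
   86  99 158 153 157 167 159 155 156]
 [161 161 161 165 161 163 153 168 140  88  92  91  90  92  88  89  90  89
   86  82 160 156 157 165 161 155 155]
 [162 162 160 165 158 166 151 169  78  90  92  89  88 106 166  98  85  89
   85  84 125 154 159 162 164 155 157]
 [159 162 159 165 155 161 152 169  83  91 108 192 188 186 187 188 188 180
   80  85  90 154 160 163 166 156 162]
 [158 159 160 163 155 160 155 166  84 164 190 179 176 174 165 169 170 182
  187  91  80 154 163 160 167 157 164]
 [158 156 162 161 153 158 156 145 162 183 173 121 157 156 162 15
[... 931 characters left out ...]
 155 160 163 160 156]
 [157 163 163 166 160 164 156 154 157 164 173 187 190 189 190 186 187 178
  172 163 163 167 153 161 165 165 160]
 [156 162 162 166 157 164 156 157 156 164 158 159 172 174 176 177 177 172
  120  99  77  80  81  83  82  82  84]
 [156 164 163 169 155 165 157 163 138 124  73  78  80  79  78  80  81  83
   85  84  84  82  83  81  80  83  81]
 [ 91  76  77  78  80  82  82  84  81  79  78  78  76  75  79  80  83  83
   84  81  83  82  84  85  84  82  82]
 [ 82  83  84  83  84  86  84  84  83  84  85  85  86  85  85  84  83  82
   81  79  81  81  80  80  81  83  82]
 [ 81  81  80  81  81  83  81  81  83  81  82  81  82  82  79  80  80  78
   80  81  81  85  87  86  87  83  84]]
```

The grey values show the sleeve standing upright in the box, clear of the walls. On to sleeve 2.

>>> carry_out --pt "-1.2 -0.8 0 0 1" --pt "-3 -1.9 0 0 1" --pt "-3 -1.9 0 0 1" --pt "-3 -1.9 0 0 1" --pt "-3 -1.9 0 0 1" --pt "-3 -1.9 0 0 1" --pt "-3 -1.9 0 0 1" --pt "-2 -1.4 0 0 1" --pt "0 0 0 0 1" --pt "0 0 0 0 1"

```text
t: 18.85
eef_pos: [0.5002, -0.2869, 0.0751]
tool_rot: [-0.001, 0.708, 0.706, -0.0]
contact_force: [0.1, -0.3, 0.5]
gripper_width: 0.999
grasp_force: 0.0
```

```bash
cat >> h.py <<'E'
def rim(W,im,xy,z,R=.015):
    # bright rim seen from above: radial search for the outer edge of the bright annulus about a guess, then circle in the plane
    from scipy.optimize import least_squares
    g=cv2.GaussianBlur(cv2.cvtColor(im,cv2.COLOR_RGB2GRAY),(3,3),0).astype(np.float32);c=np.array(xy,float)
    for _ in range(4):
        P=[]
        for a in np.deg2rad(np.arange(0,360,8)):
            rr=np.arange(.006,.019,.0003);uv=np.array([proj(W,[c[0]+r*np.cos(a),c[1]+r*np.sin(a),z]) for r in rr],np.float32)
            pr=cv2.remap(g,uv[:,0][None],uv[:,1][None],cv2.INTER_LINEAR)[0]
            i=np.argmax(pr[3:]-pr[:-3])+1;P.append(c+rr[i]*np.array([np.cos(a),np.sin(a)]))
        P=np.array(P);f=least_squares(lambda s:np.hypot(*(P-s[:2]).T)-s[2],[*c,.01],loss='soft_l1',f_scale=.0005);c=f.x[:2]
    return f.x.round(4),np.median(abs(f.fun)).round(5)
E
python3 - <<'E'
from h import *
rep()
W=cal('wrist');im=imaging.read_camera('wrist')
print('bore edge circle (R~.010)',rim(W,im,[.502,-.287],.045))
d=np.load('w3.npz');W['extrinsics']=d['E'];print('s1 in box',rim(W,d['im'],[.638,-.075],.049))
d=np.load('w1.npz');W['extrinsics']=d['E'];print('s1,s2 w1',rim(W,d['im'],[.462,-.127],.045),rim(W,d['im'],[.502,-.287],.045))
E
```

```text
t 18.85 p [ 0.5002 -0.2869  0.0751] f [ 0.1 -0.3  0.5] w 0.999 gf 0.0 q [-0.01  0.51  0.56  1.93 -0.37  0.8   0.75] x [0.003 1.    0.001] z [-0.002  0.001 -1.   ]
bore edge circle (R~.010) (array([ 0.5017, -0.2879,  0.0102]), np.float64(0.00017))
s1 in box (array([ 0.6385, -0.0745,  0.0103]), np.float64(0.00027))
s1,s2 w1 (array([ 0.4619, -0.1214,  0.0141]), np.float64(0.00073)) (array([ 0.5015, -0.2881,  0.0098]), np.float64(0.00024))
```

Sleeve 2 is at (0.5017,-0.2879). Two wrist places agree on that with the rim at 45 mm, and the bore radius of 10.2 mm checks. I go down and grasp.

>>> carry_out --pt "-0.1 0.1 1 0 1" --pt "0 0 2 0 1" --pt "0 0 2 0 1" --pt "0 0 2 0 1" --pt "0 0 1 0 1" --pt "0 0 0.5 0 1" --pt "0 0 0.3 0 1" --pt "0 0 0 0 1" --pt "0 0 0 0 1"

```text
t: 19.8
eef_pos: [0.5033, -0.2874, -0.0116]
tool_rot: [0.001, 0.707, 0.707, 0.0]
contact_force: [0.5, 0.7, -0.1]
gripper_width: 1.003
grasp_force: 0.0
```

>>> carry_out --pt "0 0 0 0 0" --pt "0 0 0 0 -0.1" --pt "0 0 0 0 -0.2" --pt "0 0 0 0 -0.3" --pt "0 0 0 0 -1" --pt "0 0 0 0 -1" --pt "0 0 0 0 -1" --pt "0 0 0 0 -1" --force 40

```text
t: 20.6
eef_pos: [0.5028, -0.2873, -0.0119]
tool_rot: [0.0, 0.707, 0.707, 0.0]
contact_force: [-0.5, -0.1, 4.7]
gripper_width: 0.343
grasp_force: 39.2
```

>>> carry_out --pt "0 0 -0.5 0 -1" --pt "0 0 -1.5 0 -1" --pt "0 0 -2.5 0 -1" --pt "0 0 -3 0 -1" --pt "0 0 -1.5 0 -1" --pt "0 0 0 0 -1" --pt "0 0 0 0 -1"

```text
t: 21.3
eef_pos: [0.5026, -0.2867, 0.0775]
tool_rot: [-0.0, 0.707, 0.707, 0.0]
contact_force: [0.4, 0.5, -1.2]
gripper_width: 0.337
grasp_force: 39.7
```

>>> carry_out --pt "1.3 0 0 0 -1" --pt "3.4 -0.28 0 0 -1" --pt "3.4 -0.28 0 0 -1" --pt "3.4 -0.28 0 0 -1" --pt "3.4 -0.28 0 0 -1" --pt "3.4 -0.28 0 0 -1" --pt "3.4 -0.28 0 0 -1" --pt "3.4 -0.28 0 0 -1" --pt "3.4 -0.28 0 0 -1" --pt "3.4 -0.28 0 0 -1" --pt "1.4 0 0 0 -1" --pt "0 0 0 0 -1"

```text
t: 22.5
eef_pos: [0.4767, 0.0485, 0.0769]
tool_rot: [-0.001, 0.705, 0.709, -0.001]
contact_force: [0.0, 0.1, -2.5]
gripper_width: 0.341
grasp_force: 39.7
```

>>> carry_out --pt "0 0 0 0 -1" --pt "0 0 0 0 -1" --pt "0 0 0 0 -1"

```text
t: 22.8
eef_pos: [0.4777, 0.0442, 0.0777]
tool_rot: [0.0, 0.708, 0.706, -0.0]
contact_force: [-0.0, -0.3, -1.2]
gripper_width: 0.34
grasp_force: 39.7
```

>>> carry_out --pt "0 0 0 0 -1" --pt "0 0 0 0 -1" --pt "0 0 0 0 -1" --pt "0 0 0 0 -1"

```text
t: 23.2
eef_pos: [0.4777, 0.0457, 0.0778]
tool_rot: [-0.0, 0.707, 0.707, 0.0]
contact_force: [0.6, -0.5, -1.2]
gripper_width: 0.34
grasp_force: 39.7
```

```bash
python3 - <<'E'
from h import *
rep([.4775,.0462,.0775])
W=cal('wrist');im=imaging.read_camera('wrist');z=bot.get_obs()['eef_pos'][2]+.0119+.045
o=bot.get_obs()['eef_pos'];print('held rim',rim(W,im,o[:2],z),z)
print('pin top pred',proj(W,[.478,.045,.048]))
rep()
E
```

```text
t 23.2 p [0.4777 0.0457 0.0778] f [ 0.6 -0.5 -1.2] w 0.34 gf 39.7 q [-0.7   0.36  0.57  2.15 -0.3   0.71  0.07] x [0.001 1.    0.   ] z [ 0.  0. -1.]
  to [0.4775, 0.0462, 0.0775] cm [ 0.05 -0.02  0.03]
held rim (array([0.4785, 0.0446, 0.01  ]), np.float64(0.00015)) 0.1346938546607011
pin top pred [280.7 222.7]
t 23.25 p [0.4777 0.0457 0.0778] f [-0.2 -0.9 -1. ] w 0.338 gf 39.7 q [-0.7   0.36  0.57  2.15 -0.3   0.71  0.07] x [0. 1. 0.] z [-0.  0. -1.]
```

The held sleeve at (0.4785,0.0446) is within about 0.5 mm of the gauge in the same view. I lower it.

>>> carry_out --pt "0.05 0 1 0 -1" --pt "0 0 1.5 0 -1" --pt "0 0 1 0 -1" --pt "0 0 0.4 0 -1" --pt "0 0 0.3 0 -1" --pt "0 0 0.2 0 -1" --pt "0 0 0.2 0 -1" --pt "0 0 0 0 -1"

```text
t: 24.05
eef_pos: [0.4777, 0.0463, 0.0318]
tool_rot: [0.0, 0.707, 0.707, 0.0]
contact_force: [0.7, 0.1, -1.1]
gripper_width: 0.342
grasp_force: 39.7
```

>>> carry_out --pt "0 0 0.2 0 -1" --pt "0 0 0.2 0 -1" --pt "0 0 0.2 0 -1" --pt "0 0 0 0 -1"

```text
t: 24.45
eef_pos: [0.4775, 0.0463, 0.0256]
tool_rot: [-0.0, 0.707, 0.707, -0.0]
contact_force: [-0.7, -0.5, -0.5]
gripper_width: 0.34
grasp_force: 39.7
```

>>> carry_out --pt "0 0 0.2 0 -1" --pt "0 0 0.2 0 -1" --pt "0 0 0.15 0 -1" --pt "0 0 0.1 0 -1" --pt "0 0 0 0 -1"

```text
t: 24.95
eef_pos: [0.4776, 0.0462, 0.0191]
tool_rot: [-0.0, 0.707, 0.707, -0.0]
contact_force: [-0.4, -0.0, -1.4]
gripper_width: 0.339
grasp_force: 39.7
```

>>> carry_out --pt "0 0 0.1 0 -1" --pt "0 0 0.1 0 -1" --pt "0 0 0.1 0 -1" --pt "0 0 0 0 -1"

```text
t: 25.35
eef_pos: [0.4778, 0.0463, 0.0164]
tool_rot: [-0.0, 0.707, 0.707, 0.0]
contact_force: [-0.7, -0.4, 2.0]
gripper_width: 0.34
grasp_force: 40.0
```

>>> carry_out --pt "0 0 0.1 0 -1" --pt "0 0 0 0 -1"

```text
t: 25.55
eef_pos: [0.4779, 0.0465, 0.016]
tool_rot: [-0.0, 0.707, 0.707, 0.0]
contact_force: [-3.1, 0.4, 12.6]
gripper_width: 0.344
grasp_force: 40.9
```

It stops firmly (12.6 N, no side load) with the underside at about 28.5 mm, right where a bead would stop it. Sleeve 2 is rework and goes in the dish.

>>> carry_out --pt "0 0 -0.4 0 -1" --pt "0 0 -1 0 -1" --pt "0 0 -1.5 0 -1" --pt "0 0 -2 0 -1" --pt "0 0 -1.5 0 -1" --pt "0 0 0 0 -1"

```text
t: 26.15
eef_pos: [0.4792, 0.0465, 0.0812]
tool_rot: [0.001, 0.707, 0.707, 0.002]
contact_force: [0.6, 0.3, -2.6]
gripper_width: 0.34
grasp_force: 39.9
```

>>> carry_out --pt "1.3 0 0 0 -1" --pt "3 0.2 0 0 -1" --pt "3 0.2 0 0 -1" --pt "3 0.2 0 0 -1" --pt "3 0.2 0 0 -1" --pt "3 0.2 0 0 -1" --pt "3 0.2 0 0 -1" --pt "3 0.2 0 0 -1" --pt "2.3 0.2 0 0 -1" --pt "0 0 0 0 -1" --pt "0 0 0 0 -1" --pt "0 0 0 0 -1"

```text
t: 27.35
eef_pos: [0.4931, 0.2912, 0.0785]
tool_rot: [0.0, 0.708, 0.707, -0.001]
contact_force: [-0.2, -0.1, -1.6]
gripper_width: 0.334
grasp_force: 39.9
```

```bash
python3 - <<'E'
from h import *
rep([.4935,.2925,.0765])
W=cal('wrist');im=imaging.read_camera('wrist');g=cv2.cvtColor(im,cv2.COLOR_RGB2GRAY).astype(int)
sat=im.max(2).astype(int)-im.min(2)
for a in(0,45,90,135,180,225,270,315):print(a,proj(W,[.4935+.0635*np.cos(np.deg2rad(a)),.2925+.0635*np.sin(np.deg2rad(a)),.032]))
for v in range(90,290,8):print('%3d '%v+' '.join('%2d'%sat[v,u] for u in range(180,390,6)))
E
```

```text
t 27.35 p [0.4931 0.2912 0.0785] f [-0.2 -0.1 -1.6] w 0.334 gf 39.9 q [-1.04  0.5   0.52  1.93 -0.33  0.8  -0.34] x [ 0.001  1.    -0.001] z [-0.001 -0.001 -1.   ]
  to [0.4935, 0.2925, 0.0765] cm [0.13 0.04 0.2 ]
0 [366.4 212.4]
45 [344.6 151.4]
90 [280.8 124.1]
135 [217.1 151.6]
180 [195.6 212.6]
225 [223.6 267.5]
270 [281.1 288.7]
315 [338.6 267.4]
 90 21 21 22 21 21 21 20 22 21 20 20 21 19 20 20 20 20 20 19 19 20 21 20 20 20 21 21 21 20 21 21 19 20 20 19
 98 20 20 20 20 22 22 20 21 21 21 20 21 21 20 20 21 20 20 21 19 22 20 19 20 20 21 21 19 20 20 20 19 21 21 18
106 22 22 22 21 22 22 22 21 22 21 20 20 20 20 20 22 23 21 20 19 20 20 20 21 22 20 20 20 20 21 22 18 21 20 22
114 21 20 20 20 22 20 20 19 20 21 20 22 21 19 21 21 21 20 20 21 22 20 20 20 21 19 22 19 21 20 21 20 20 20 19
122 22 20 20 21 22 20 20 22 19 22 20 21 21 20 21 15  4  3  5  4  8 20 22 19 22 20 21 20 21 20 21 19 21 20 20
130 22 20 21 21 21 21 20 21 19 22 22 13 20 10 11 10  6  8 10  9 11 12 11 22 17 20 20 20 21 21 20 21 20 18 20
138 22 21 20 21 21 23 20 21 20  9 10 13  6  9 10  8  6  6  8  9  8 10  8  9 10  8 10 19 22 2
[... 1278 characters left out ...]
9  9 19 19 20 19 18 20 19 12 11 12 20 18 21 19
242 21 21 21 22 23 18  9 12 11 19 18 19 19 10 11 10 10 10  9 10 10 10 20 20 19 19 17 12 11 13 16 20 20 21 20
250 19 20 20 21 19 21 11 13 10 13  8  5 23 10 10 10  9 10 11  9  9  9 15  8  9 22 12 12 10 14 21 22 20 19 20
258 21 20 22 21 21 22 21 11  4  7  9  4  7 11 11 11  5  3  9 13  9 10 10  1  8  9  4 11 16 21 19 19 21 21 21
266 21 21 20 20 21 20 22  2  4  8  8  2 10 14 13 18 19 17 21 20 19 14  7  2  8  8  2  2 20 21 22 21 20 21 20
274 20 21 21 21 21 21  3  1  9  6  3  2 19 20  4  0  1  2  1  0 15 21 12  4  9  7  3  3  2 20 22 20 21 20 22
282 20 22 18 21 21 21  2  0  8  7  2  2 19 18  8  9  2  1  1 10  9 20 21  2  2  7  7  1  4 22 20 19 20 20 20
```

The dish rim is seen at u 204 to 369 with its top at v 121, which puts the centre near (0.496,0.295). A small shift, then I lower.

>>> carry_out --pt "0.3 0.3 0 0 -1" --pt "0 0 2 0 -1" --pt "0 0 3 0 -1" --pt "0 0 1.8 0 -1" --pt "0 0 0.8 0 -1" --pt "0 0 0 0 -1" --pt "0 0 0 0 -1"

```text
t: 28.1
eef_pos: [0.4976, 0.2954, 0.0041]
tool_rot: [0.0, 0.707, 0.707, 0.001]
contact_force: [0.2, 0.4, -1.4]
gripper_width: 0.338
grasp_force: 39.8
```

>>> carry_out --pt "0 0 0.2 0 -1" --pt "0 0 0.2 0 -1" --pt "0 0 0.1 0 -1" --pt "0 0 0.1 0 -1" --pt "0 0 0 0 -1"

```text
t: 28.6
eef_pos: [0.4967, 0.2953, -0.0028]
tool_rot: [-0.0, 0.707, 0.707, -0.0]
contact_force: [-0.1, -0.3, -0.7]
gripper_width: 0.339
grasp_force: 39.9
```

Underside at about 9 mm, with 5 mm to go.

>>> carry_out --pt "0 0 0.2 0 -1" --pt "0 0 0.1 0 -1" --pt "0 0 0.1 0 -1" --pt "0 0 0 0 -1"

```text
t: 29.0
eef_pos: [0.4966, 0.2952, -0.0069]
tool_rot: [-0.0, 0.707, 0.707, -0.0]
contact_force: [-0.6, 0.3, -1.9]
gripper_width: 0.339
grasp_force: 39.9
```

>>> carry_out --pt "0 0 0.1 0 -1" --pt "0 0 0 0 -1"

```text
t: 29.2
eef_pos: [0.4969, 0.2953, -0.0077]
tool_rot: [0.0, 0.707, 0.707, 0.0]
contact_force: [0.1, 0.7, -2.2]
gripper_width: 0.342
grasp_force: 39.8
```

>>> carry_out --pt "0 0 0.1 0 -1" --pt "0 0 0 0 -1"

```text
t: 29.4
eef_pos: [0.4969, 0.2954, -0.0079]
tool_rot: [-0.0, 0.707, 0.707, 0.0]
contact_force: [-2.8, -0.2, 7.1]
gripper_width: 0.337
grasp_force: 40.6
```

It is on the dish floor. I release partway and rise.

>>> carry_out --pt "0 0 0 0 -0.1" --pt "0 0 0 0 0.15" --pt "0 0 0 0 0.15" --pt "0 0 0 0 0.15" --pt "0 0 -0.5 0 0.15" --pt "0 0 -2 0 0.15" --pt "0 0 -3 0 0.15" --pt "0 0 -4 0 0.15" --pt "0 0 -4 0 0.15" --pt "0 0 0 0 0.15" --pt "0 0 0 0 0.15"

```text
t: 30.5
eef_pos: [0.4972, 0.2958, 0.1274]
tool_rot: [-0.0, 0.707, 0.707, 0.001]
contact_force: [0.0, 0.6, -0.3]
gripper_width: 0.574
grasp_force: 0.0
```

```bash
python3 - <<'E'
from h import *
rep()
W=cal('wrist');im=imaging.read_camera('wrist')
print('s2 in dish',rim(W,im,[.497,.295],.049))
S=cal('scene');T=cal('top');t=imaging.read_camera('top');s0=cv2.imread('pics/top0.png')[:,:,::-1]
print('s1 top px',proj(T,[.638,-.075,.049]))
d=(abs(t.astype(int)-s0).max(2)>40).astype(np.uint8);n,_,st,_=cv2.connectedComponentsWithStats(d)
print('changes u,v,w,h,area',[r.tolist() for r in st[1:] if r[4]>12])
E
```

```text
t 30.5 p [0.4972 0.2958 0.1274] f [ 0.   0.6 -0.3] w 0.574 gf 0.0 q [-1.07  0.44  0.56  1.89 -0.29  0.9  -0.37] x [0.    1.    0.002] z [ 0.002  0.002 -1.   ]
s2 in dish (array([0.4973, 0.2953, 0.0108]), np.float64(0.00064))
s1 top px [309.3 198.7]
changes u,v,w,h,area [[301, 193, 15, 18, 161], [0, 203, 103, 103, 6153], [118, 260, 20, 15, 213], [402, 261, 11, 15, 80], [411, 263, 9, 10, 62], [326, 281, 6, 13, 22], [334, 282, 6, 10, 25]]
```

Both sleeves stand where they were put, at (0.638,-0.075) and (0.497,0.295). The top view shows no change at the vise, marker or cap. The arm is clear.

```bash
python3 -c "
from station import bot
print(bot.hand_in())"
```

```text
the job is handed in; nothing more can be done
None
```

The job is handed in: the sleeve nearer the gauge went all the way down and stands upright in the cardboard box, the other stuck on a bead and stands in the metal dish, and the vise, marker and cap were not moved.

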